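# Turn the drying carousel and hang up a key frame

### The arm

A 7-joint arm with a two-finger parallel gripper is mounted at the origin on the work surface. World frame = base frame: x ahead of the robot, y to its left, z up, the work surface at z = 0. Lengths are in m, angles in degrees, forces in N, time in s.
With the tool pointing down it reaches from about 0.4 to 0.85 m from the base axis. Payload 4.5 kg.
Tool frame: the origin (TCP) lies midway between the tips of the shut fingers; the grasp point (between the pads) lies 19 mm behind it; z points along the fingers, y is the line along which they close (so a half turn about z gives the same grasp; the last joint's range is limited). The gripper opens to 88 mm and grips with 3 to 60 N. Pads are 18 mm wide; open, the fingers measure 123 mm over their backs; the gripper's body (75 mm by 187 mm) begins 45 mm behind the grasp point.
Start: joints at [-70.944, 39.483, -11.15, 89.685, 9.013, 51.709, -12.324], TCP at [0.184, 0.597, 0.239] pointing down, gripper open.
Joint ranges: [-172.22, 172.22], [-26.19, 119.32], [-84.43, 86.54], [7.71, 146.69], [-57.33, 237.33], [2.42, 119.75], [-152.13, 152.13]. Speed limits (degrees/s): [147.25, 147.25, 180, 180, 180, 180, 180].

### API

Orientations are given as a 3x3 rotation matrix whose columns are the frame's x, y, z axes.
In Python, from cell import arm gives the robot as it stands. The module is installed in compiled form; this text tells all that it offers.
- The arm moves only by the shell command python3 -m inch 'ROWS' [OPENING]. ROWS is JSON, one flat list of numbers, 6 for each row, row after row: the shift along the tool's x, y, z scaled (see below), then the turn, a rotation vector about the tool's x, y, z scaled (see below). In form: [tx, ty, tz, wx, wy, wz, tx, ty, tz, wx, wy, wz, ...]. A call has 1 to 20 rows; each row shifts and turns the commanded pose from where the row before left it, along the tool's axes as they then stand; what a row does not reach is not made up. The controller multiplies each number of a shift by 25 cm and each number of a turn by 2 pi rad. A row lasts 1/10 s, in which the tool goes at most 50 mm and 8.59 degrees, less where a joint would pass 70% of its speed; a pose out of reach is approached as far as the arm can. A call with a number of a shift or a turn outside -1 to 1 is refused whole. A call with a gripper value outside its range is refused whole. OPENING is the opening, from 0 (shut) to 1 (fully open), set as the call begins (- or left out, the last holds). The fingers move at their own pace and stop on an object; the grip force is fixed at half the most. Time passes only in rows, so rows that do not move let the fingers close. It gives the time, the measured TCP pose, the force, the opening and the grip force at its end, in the units of the state.
- arm.sense(): the state, without advancing time (a new reading comes with each control period).
- arm.grab_frame(name): name is "scene" or "top"; returns (picture, depth): 400x640x3 uint8, red, green, blue; 400x640 float32, m along the optical axis (not along the pixel's ray), 0 where there is no reading.
- arm.camera_params(name): a dict with "K" (3x3 intrinsics, pixels), "eye" and "orientation" of the camera in the world. Camera axes: x right, y up, looking along -z (the intrinsics and any distortion apply to the point x, -y, -z); pixel columns grow to the right and rows downward; lengths in m; the calibration is good to about 2 mm. A picture is of the moment at which its call begins. camera_params takes no time and is no camera call.
- arm.close_job(): hands the job in; it is judged then, once.
The state is a dict: "time": time; "joints": joint angles; "dq": joint speeds; "joint_torque": joint torques, N m; "tool_pos": TCP position; "eef_rot": TCP orientation; "contact_force": force on the tool from outside, world axes, zero at the start; "moment": the same for the moment, N m; "width": opening from 0.0 (shut) to 1.0 (fully open); "finger_force": force on a finger pad.
Only numpy, scipy, OpenCV 4.12 (cv2) and the standard library are available. Lean on these libraries where they do the work, as an engineer would, in place of code of your own. Each camera call takes 0.05 s, during which the arm holds its last target. There are 200 camera calls.

### The job

Turn the drying carousel by pushing it round until its empty peg stands over the tongue of the foot, then take the loose wooden key frame from the mat and hang it on that peg through one of its openings, pressed past the spring catch so that it lies fully home, flat against the peg's backing disc. Do not let the frame drop, leave the peg over the tongue, and leave everything else on the bench where it is.

Things in the scene. Friction and masses are not known exactly. Their poses are not given: they have to be found in the camera images.
- stand: Fixed plywood foot of the drying carousel: a disc 190 mm across, 16 mm thick, lying on the mat, with a tongue 30 mm wide whose end is 150 mm from the axis. Origin on the carousel's vertical axis, under the foot; z up; the tongue points along -x of this frame, roughly towards the robot.
- carousel (a joint): Turn of the carousel, rad, growing anticlockwise seen from above; 0 (and every whole turn): the empty peg is over the tongue. No end stops, springs or click stops; a stiff bearing (0.3 N m: about 3 N at a peg's tip) leaves it where it is put. Push any peg sideways to turn it.
- carousel_top (a point): Top of the carousel's wooden ball, on the axis, 166 mm above the mat; post 44 mm across below. The carousel has five like pegs, 72 degrees apart, leaning outwards. Four carry a key frame fixed to them, like the loose one: it fills the lowest 14 mm of the peg and slopes outwards and down, to 135 mm from the axis and 85 mm above the mat.
- empty_peg (a point): The peg without a frame. Origin where it leaves its backing disc (72 mm across, 6 mm thick, square to the peg), 75 mm from the carousel's axis, 120 mm above the mat. z runs along the peg, outwards, 30 degrees from vertical; x lies in the disc's face, up and towards the axis; y is level.
- peg_tip (a point): Round tip of the empty peg, 55.5 mm from the disc, 103 mm from the carousel's axis, 168 mm above the mat. Peg: 13 mm thick for 16 mm from the disc, tapers to 9 mm at 30 mm, then 9 mm. On its +y and -y sides steel leaf springs bulge to 20 mm across, 18 mm from the disc: they stop a frame until it is pushed past (6 to 12 N, more if it jams askew).
- frame: Loose key frame, light wood, 81 x 62 x 14 mm, 50 to 100 g, flat on the mat (mat top 4 mm above the bench): a grid of 4 x 3 square through openings, 16 mm wide at 19 mm pitch, 3 mm bars, 4 mm rim. Opening centres: x +-9.5 and +-28.5 mm, y 0 and +-19 mm. Origin under its centre, x along the 81 mm, y across the 62 mm, z up.
- frame_mid (a point): the middle of the loose frame, 7 mm above its origin (half its thickness)
- chisel: black-handled wood chisel lying on the mat, 280 mm long, 28 mm thick; origin under its middle, x along it towards the blade. Bystander: leave it where it is.
- keyboard: flat wooden keyboard with all its keys, 110 x 300 x 12 mm, lying flat; origin under its centre. Bystander: leave it where it is.
- sanding_block: cork sanding block, 110 x 65 x 32 mm; origin under its centre. Bystander: leave it where it is.
- wax_jar: closed amber glass jar with a steel cap, 70 mm across, 60 mm tall; origin under its centre. Bystander: leave it where it is.
- brush: hand brush lying flat; origin at its underside, x along it towards the bristles. Bystander: leave it where it is.
- keyboard_case: shallow empty wooden case, 120 x 300 x 22 mm; origin under its centre. Bystander: leave it where it is.
- offcut: wooden offcut, 70 x 45 x 45 mm; origin under its centre. Bystander: leave it where it is.

How it is judged:
By the outcome, as a careful person would: the job done as asked, in the order asked, and still so for the second after the job is handed in, with the robot touching nothing.
It also fails if it takes over 72 s, if anything falls off the work surface, if the arm or the gripper's body presses on something with over 40 N, if the wrist force passes 120 N, or if a joint passes its speed limit or range.

## Working session

There is one attempt and no reset: what is moved stays moved. The work goes in short steps, Python scripts to look and compute and a shell command to move; the robot and the scene stay as the last step left them, time stands still between calls to the robot, and variables do not carry over. Pictures are saved under pics/ and viewed, at most 10 in all, crops included, and the job is handed in when it is done.

```bash
mkdir -p pics; cat > h.py <<'E'
import numpy as np, cv2
from cell import arm
def snap(n,tag):
    p,d=arm.grab_frame(n); cv2.imwrite(f'pics/{tag}.png',p[:,:,::-1]); np.save(f'pics/{tag}.npy',d); return p,d
def world(n,d,u,v,z=None):
    c=arm.camera_params(n);K=np.array(c['K']);R=np.array(c['orientation']);e=np.array(c['eye'])
    r=np.array([(u-K[0,2])/K[0,0],-(v-K[1,2])/K[1,1],-1.]); w=R@r
    t=d[int(v),int(u)] if z is None else (z-e[2])/w[2]
    return e+w*t
def proj(n,P):
    c=arm.camera_params(n);K=np.array(c['K']);R=np.array(c['orientation']);e=np.array(c['eye'])
    q=R.T@(np.array(P)-e); return K[0,0]*q[0]/-q[2]+K[0,2],K[1,1]*-q[1]/-q[2]+K[1,2]
E
python3 - <<'E'
from h import *
for n in('scene','top'):
    snap(n,n+'1'); print({k:np.round(v,4).tolist() if k!='x' else v for k,v in arm.camera_params(n).items() if not isinstance(v,str)})
print(arm.sense())
E
```

```text
{'K': [[420.3242, 0.0, 320.2224], [0.0, 420.3242, 196.0078], [0.0, 0.0, 1.0]], 'eye': [1.0738, -0.7249, 0.8943], 'orientation': [[0.8266, -0.3652, 0.4282], [0.5625, 0.5594, -0.6088], [-0.0172, 0.7441, 0.6678]]}
{'K': [[388.1318, 0.0, 323.0484], [0.0, 388.1318, 199.3686], [0.0, 0.0, 1.0]], 'eye': [0.381, -0.0205, 1.3495], 'orientation': [[0.0015, 0.9886, -0.1504], [-1.0, 0.0019, 0.0025], [0.0028, 0.1504, 0.9886]]}
{'time': 0.1, 'joints': array([-70.94345839,  39.52811662, -11.14697383,  89.7367958 ,
         9.0155488 ,  51.70632944, -12.3246506 ]), 'dq': array([ 0.09650438, -0.0860995 , -0.03102303, -0.06977239, -0.01366521,
        0.0933811 , -0.09662888]), 'joint_torque': array([-4.15404502e-03, -5.28494668e+01, -1.27195459e+00, -1.53835773e+01,
       -5.26345486e-02,  1.97491936e-03,  2.86893862e-05]), 'tool_pos': array([0.18386023, 0.59679043, 0.2380037 ]), 'eef_rot': array([[-9.55726464e-01,  2.94256372e-01, -3.36784981e-04],
       [ 2.94256538e-01,  9.55725269e-01, -1.51674716e-03],
       [-1.24438600e-04, -1.54869658e-03, -9.99998793e-01]]), 'contact_force': array([ 0.20684435, -0.11063524, -0.18827874]), 'moment': array([ 0.02187884, -0.0352104 ,  0.00977536]), 'finger_force': 0.0, 'width': 1.000183743122007}
```

View pics/top1.png

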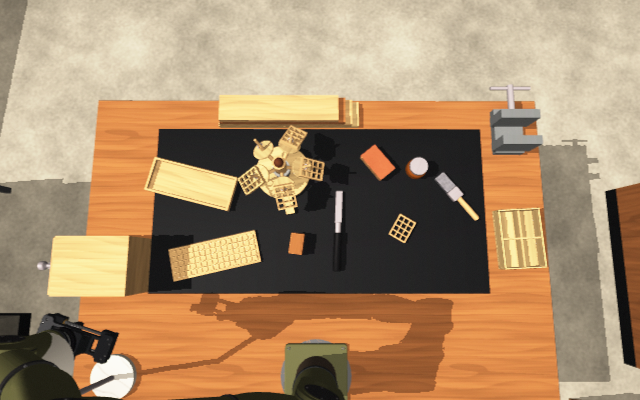

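View pics/scene1.png

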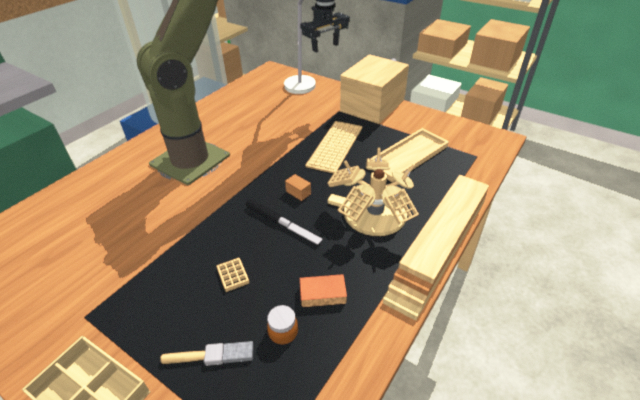

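The top picture shows the carousel's ball at about (279,163), the empty peg at about (262,148), pointing away from the robot and to its left, and the frame at (402,228). The chisel lies between them at x≈338. I'll enlarge both areas.

```bash
python3 - <<'E'
import cv2,numpy as np
a=cv2.imread('pics/top1.png')
c=cv2.resize(a[115:225,230:335],None,fx=5,fy=5,interpolation=cv2.INTER_CUBIC)
f=cv2.resize(a[208:248,382:422],None,fx=6,fy=6,interpolation=cv2.INTER_CUBIC)
o=np.zeros((550,525+245,3),np.uint8);o[:,:525]=c;o[:240,530:770]=f
s=cv2.imread('pics/scene1.png')[250:300,205:260]
s=cv2.resize(s,None,fx=4.4,fy=4.4,interpolation=cv2.INTER_CUBIC);o[260:260+s.shape[0],528:528+s.shape[1]]=s[:,:242]
cv2.imwrite('pics/crop1.png',o)
E
```

```text
(no output)
```

View pics/crop1.png

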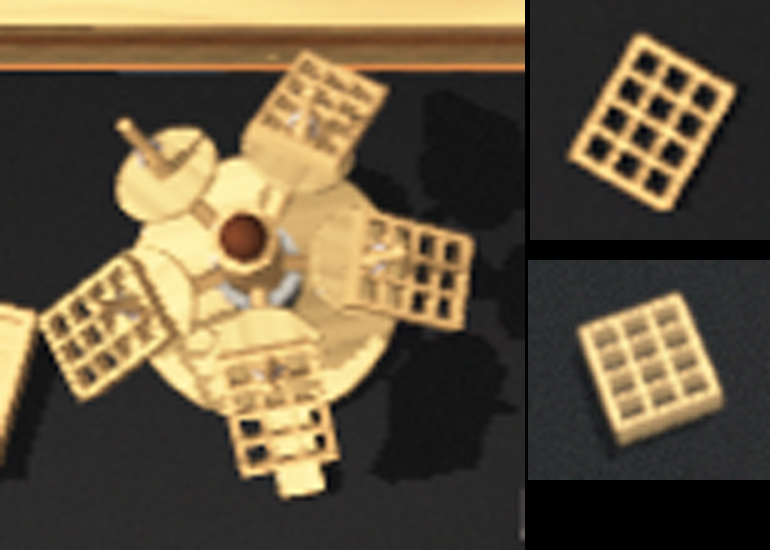

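The left panel shows the tongue's end at (302,493), the ball at (243,237), and the peg tip at (123,125). The right panel shows the frame's corners at (640,35), (735,90), (665,212) and (570,158).

```bash
cat >> h.py <<'E'
def cr(x,y): return 230+(x+.5)/5-.5,115+(y+.5)/5-.5
def fr(x,y): return 382+(x-530+.5)/6-.5,208+(y+.5)/6-.5
E
python3 - <<'E'
from h import *
d=np.load('pics/top1.npy')
tg=world('top',d,*cr(302,495),z=.02); bl=world('top',d,*cr(243,237),z=.165)
tip=world('top',d,*cr(123,124),z=.170)
print('tongue',tg,'ball',bl,'tip',tip)
for n,p in(('tongue',tg),('tip',tip)):
    v=p-bl; print(n,np.hypot(*v[:2]),np.degrees(np.arctan2(v[1],v[0])))
C=np.array([world('top',d,*fr(*c),z=.018)for c in((640,35),(735,90),(665,212),(570,158))])
print(C.round(4),C.mean(0))
for a,b in((0,1),(1,2),(2,3),(3,0)):
    v=C[b]-C[a];print(np.hypot(*v[:2]),np.degrees(np.arctan2(v[1],v[0])))
# foot disc & frame from depth: mask
p=cv2.imread('pics/top1.png')[:,:,::-1]
H=np.array([[world('top',d,u,v) for u in range(385,420)] for v in range(210,247)])
m=(p[210:247,385:420,0]>90)
print('frame mean of bright px',H[m].mean(0))
r=cv2.minAreaRect(np.array([world('top',d,u+385,v+210,z=.018)[:2]*1000 for v,u in zip(*np.nonzero(m))],np.float32));print(r)
# ball depth top
B=np.array([world('top',d,u,v) for u in range(270,288) for v in range(154,172)]);print(B[:,2].max(),B[B[:,2]>.15].mean(0))
s=np.load('pics/scene1.npy')
print('scene ball proj',proj('scene',bl),'tip',proj('scene',tip),'tongue',proj('scene',tg),'frame',proj('scene',C.mean(0)))
E
```

```text
tongue [0.5334418  0.08984993 0.02      ] ball [0.67929272 0.11708011 0.165     ] tip [0.75085693 0.19336103 0.17      ]
tongue 0.14837106027615685 -169.4247016047033
tip 0.10459548342108736 46.82728631823432
[[ 0.535  -0.2894  0.018 ]
 [ 0.5034 -0.343   0.018 ]
 [ 0.4337 -0.3008  0.018 ]
 [ 0.4643 -0.2474  0.018 ]] [ 0.48408841 -0.29516199  0.018     ]
0.06225019192468935 -120.54136792135995
0.08146375447847735 148.7593031054597
0.06148572753876545 60.18301731597706
0.0822353316756289 -30.69806982115004
frame mean of bright px [ 0.48470522 -0.29362439  0.02221793]
((485.0936584472656, -294.6684265136719), (66.35655212402344, 85.6483383178711), 59.52113342285156)
1.3494776160138489 [0.67211501 0.11314404 0.18539791]
scene ball proj (np.float64(377.7673517523957), np.float64(169.96582608590867)) tip (np.float64(413.45442566422884), np.float64(163.03245186350586)) tongue (np.float64(328.74689092652534), np.float64(195.19289326147575)) frame (np.float64(231.99833271741701), np.float64(271.05747915690233))
```

```bash
python3 - <<'E'
import cv2,numpy as np
a=cv2.imread('pics/scene1.png')
c=cv2.resize(a[140:240,320:430],None,fx=5.4,fy=5.4,interpolation=cv2.INTER_CUBIC)
cv2.imwrite('pics/crop2.png',c)
E
```

```text
(no output)
```

View pics/crop2.png

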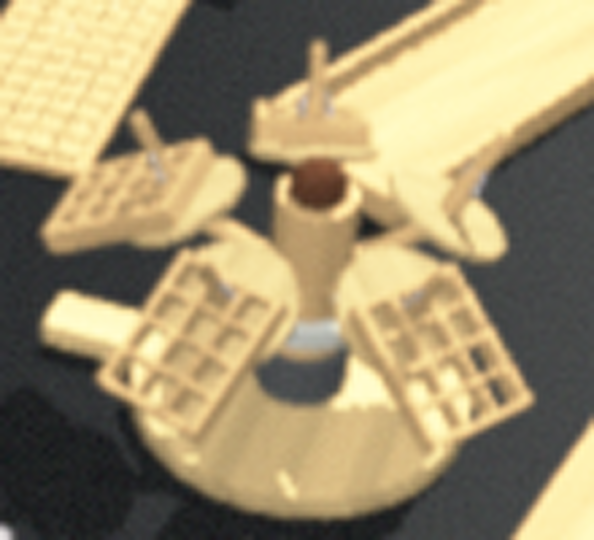

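Scene crop: the empty peg is at right-rear with its tip at about (501,140), which is scene (413,166) and agrees with the top view. The carousel has to turn about +144°. I'll check the wood block's height near the arm's path before moving.

```bash
python3 - <<'E'
from h import *
d=np.load('pics/top1.npy')
for u,v in((60,250),(120,240),(120,290),(140,265),(60,290)): print(world('top',d,u,v).round(3))
E
python3 -m inch '[0,0,-0.05,0,0,-0.0237, 0,0,-0.05,0,0,-0.0237]' 0
```

```text
[0.405 0.774 0.161]
[0.436 0.596 0.158]
[0.287 0.583 0.159]
[0.359 0.568 0.075]
[0.286 0.762 0.159]
time: 0.3
tool_pos: [0.1838, 0.5967, 0.2632]
eef_rot: [[-1.0, -0.005, -0.0], [-0.005, 1.0, -0.002], [0.0, -0.002, -1.0]]
contact_force: [-0.0, 0.1, 0.1]
width: 0.841
finger_force: 0.0
```

```bash
python3 -m inch '[-0.15,-0.13,0,0,0,0,-0.15,-0.13,0,0,0,0,-0.15,-0.13,0,0,0,0,-0.15,-0.12,0,0,0,0,-0.15,-0.12,0,0,0,0,-0.15,-0.12,0,0,0,0,-0.15,-0.12,0,0,0,0,-0.15,-0.12,0,0,0,0,-0.15,-0.12,0,0,0,0,-0.15,-0.12,0,0,0,0,-0.15,-0.12,0,0,0,0,-0.15,-0.12,0,0,0,0,-0.15,-0.12,0,0,0,0,-0.15,-0.12,0,0,0,0,-0.15,-0.12,0,0,0,0,0,0,0,0,0,0]'
```

```text
time: 1.9
tool_pos: [0.7504, 0.1302, 0.2615]
eef_rot: [[-1.0, 0.012, 0.002], [0.012, 1.0, -0.006], [-0.002, -0.006, -1.0]]
contact_force: [0.0, 0.3, -0.1]
width: 0.003
finger_force: 0.0
```

```bash
python3 -m inch '[-0.088,0.064,0,0,0,0,0,0,0.15,0,0,0,0,0,0.15,0,0,0,0,0,0.146,0,0,0,0,0,0,0,0,0]'
```

```text
time: 2.4
tool_pos: [0.7632, 0.1545, 0.145]
eef_rot: [[-1.0, -0.001, -0.013], [-0.001, 1.0, -0.004], [0.013, -0.004, -1.0]]
contact_force: [-1.4, -0.1, -0.5]
width: 0.002
finger_force: 0.0
```

```bash
python3 -m inch '[0,0,-0.02,0,0,0,0,0,0,0,0,0]'
```

```text
time: 2.6
tool_pos: [0.77, 0.1561, 0.1611]
eef_rot: [[-1.0, 0.001, 0.006], [0.001, 1.0, 0.002], [-0.006, 0.002, -1.0]]
contact_force: [-0.5, 0.5, 1.3]
width: 0.006
finger_force: 0.0
```

```bash
python3 - <<'E'
import numpy as np
t=np.radians(np.arange(23,23+8*19,8));x=.097*np.cos(t);y=.097*np.sin(t)
print(','.join(f'{-a/.25:.3f},{b/.25:.3f},0,0,0,0' for a,b in zip(np.diff(x),np.diff(y))))
E
```

```text
0.025,0.048,0,0,0,0,0.031,0.044,0,0,0,0,0.037,0.040,0,0,0,0,0.042,0.034,0,0,0,0,0.046,0.028,0,0,0,0,0.050,0.021,0,0,0,0,0.052,0.014,0,0,0,0,0.054,0.007,0,0,0,0,0.054,-0.001,0,0,0,0,0.053,-0.008,0,0,0,0,0.052,-0.016,0,0,0,0,0.049,-0.023,0,0,0,0,0.045,-0.029,0,0,0,0,0.041,-0.036,0,0,0,0,0.036,-0.041,0,0,0,0,0.029,-0.045,0,0,0,0,0.023,-0.049,0,0,0,0,0.016,-0.052,0,0,0,0
```

```bash
python3 -m inch '[0.025,0.048,0.02,0,0,0,0.031,0.044,0,0,0,0,0.037,0.04,0,0,0,0,0.042,0.034,0,0,0,0,0.046,0.028,0,0,0,0,0.05,0.021,0,0,0,0,0.052,0.014,0,0,0,0,0.054,0.007,0,0,0,0,0.054,-0.001,0,0,0,0]' && python3 -m inch '[0.053,-0.008,0,0,0,0,0.052,-0.016,0,0,0,0,0.049,-0.023,0,0,0,0,0.045,-0.029,0,0,0,0,0.041,-0.036,0,0,0,0,0.036,-0.041,0,0,0,0,0.029,-0.045,0,0,0,0,0.023,-0.049,0,0,0,0,0,0,0,0,0,0]'; python3 - <<'E'
from h import *
snap('top','top2')
a=cv2.imread('pics/top2.png')
cv2.imwrite('pics/crop3.png',cv2.resize(a[115:225,230:335],None,fx=5,fy=5,interpolation=cv2.INTER_CUBIC))
E
```

```text
time: 3.5
tool_pos: [0.6712, 0.2132, 0.1531]
eef_rot: [[-1.0, 0.001, 0.005], [0.001, 1.0, -0.002], [-0.005, -0.002, -1.0]]
contact_force: [5.8, -7.0, 0.9]
width: 0.002
finger_force: 3.5
time: 4.4
tool_pos: [0.587, 0.1519, 0.1527]
eef_rot: [[-1.0, 0.001, -0.001], [0.001, 1.0, -0.0], [0.001, -0.0, -1.0]]
contact_force: [-0.7, 1.3, 0.1]
width: 0.002
finger_force: 0.2
```

View pics/crop3.png

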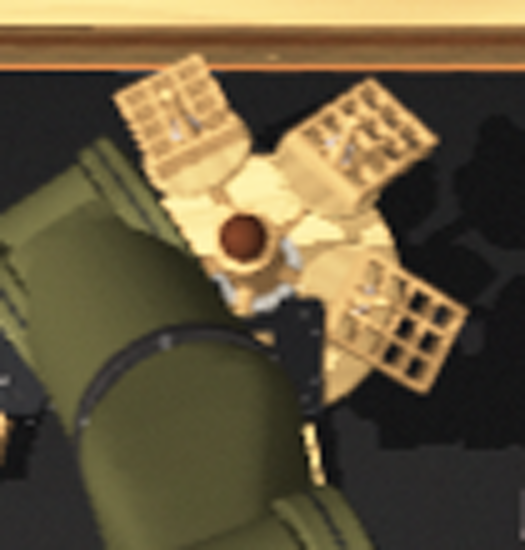

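Pushing works. Now the peg is hidden under the arm; from the other frames it stands at about 170° against a target of 190°. I'll push about 17° more, then retreat and look.

```bash
python3 -m inch '[0.013,-0.036,0,0,0,0,0.008,-0.038,0,0,0,0,0.003,-0.038,0,0,0,0,0,0,0,0,0,0,0,0,0,0,0,0]' && python3 -m inch '[0,0.06,-0.02,0,0,0,0.05,0.05,-0.15,0,0,0,0.1,0,-0.15,0,0,0,0.15,-0.1,-0.02,0,0,0,0.15,-0.13,0,0,0,0,0.1,-0.16,0,0,0,0,0,-0.19,0,0,0,0,0,-0.19,0,0,0,0,0,-0.19,0,0,0,0,-0.02,-0.19,0,0,0,0,-0.05,-0.19,0,0,0,0,-0.05,-0.19,0,0,0,0,0,-0.19,0,0,0,0,0,-0.19,0,0,0,0,0,0,0,0,0,0]' 1; python3 - <<'E'
from h import *
snap('top','top3')
a=cv2.imread('pics/top3.png')
cv2.imwrite('pics/crop4.png',cv2.resize(a[115:225,230:335],None,fx=5,fy=5,interpolation=cv2.INTER_CUBIC))
E
```

```text
time: 4.95
tool_pos: [0.5812, 0.1225, 0.1517]
eef_rot: [[-1.0, 0.003, -0.003], [0.003, 1.0, -0.002], [0.003, -0.002, -1.0]]
contact_force: [-0.6, 0.9, -0.4]
width: 0.006
finger_force: 0.0
time: 6.45
tool_pos: [0.4726, -0.333, 0.2366]
eef_rot: [[-1.0, 0.012, -0.001], [0.012, 1.0, -0.004], [0.001, -0.004, -1.0]]
contact_force: [0.4, 1.2, -2.0]
width: 1.0
finger_force: 0.0
```

View pics/crop4.png

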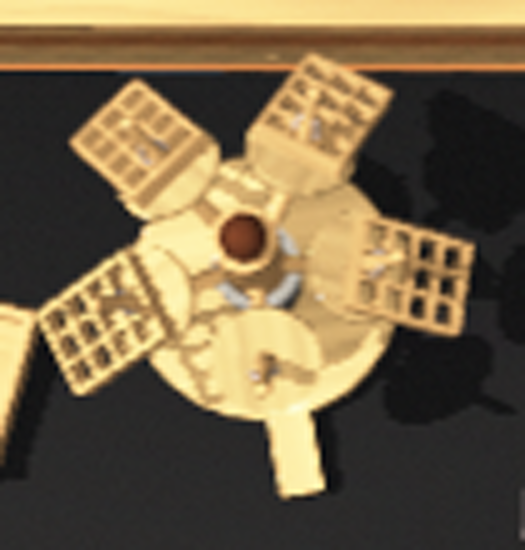

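The empty peg is now nearly over the tongue: disc at about (265,360), tongue end at (302,493). I'll get the angle precisely from the depth data.

```bash
cat >> h.py <<'E'
def cloud(n,d):
    c=arm.camera_params(n);K=np.array(c['K']);R=np.array(c['orientation']);e=np.array(c['eye'])
    v,u=np.indices(d.shape); P=np.stack([(u-K[0,2])/K[0,0],-(v-K[1,2])/K[1,1],-np.ones(d.shape)],-1)*d[...,None]
    return (e+P@R.T)[d>0]
E
python3 - <<'E'
from h import *
snap('scene','scene3')
for n in('top','scene'):
    P=cloud(n,np.load(f'pics/{n}3.npy')); 
    A=np.array([.678,.117])
    q=P[:,:2]-A; r=np.hypot(*q.T)
    b=P[(r<.03)&(P[:,2]>.155)&(P[:,2]<.18)]; print(n,'ball',len(b),b.mean(0),b[:,2].max())
    # foot disc
    k=(P[:,2]>.014)&(P[:,2]<.027)&(r>.106)&(r<.152); t=P[k];a=np.degrees(np.arctan2(*(t[:,:2]-A).T[::-1]))%360
    s=(a>170)&(a<210); print('tongue',s.sum(),a[s].mean(),t[s].mean(0))
    k=(P[:,2]>.154)&(P[:,2]<.18)&(r>.082)&(r<.115); t=P[k];a=np.degrees(np.arctan2(*(t[:,:2]-A).T[::-1]))
    for j in range(5):
        dd=(a-190.6-72*j+180)%360-180; s=abs(dd)<15
        if s.any(): print(j,s.sum(),dd[s].mean().round(2),t[s].mean(0).round(4))
E
```

```text
top ball 75 [0.67967654 0.11646229 0.16381326] 0.17276973900567438
tongue 99 191.3298412662534 [0.55414038 0.09222106 0.01936602]
0 15 -0.71 [0.5869 0.1011 0.1652]
1 13 0.33 [0.6662 0.0217 0.166 ]
2 16 -0.94 [0.7668 0.0731 0.1654]
3 17 -2.6 [0.7489 0.1855 0.1663]
4 17 -2.86 [0.6371 0.2019 0.1662]
scene ball 71 [0.68704572 0.1111744  0.16128118] 0.16857237313381224
tongue 81 192.88063955967573 [0.55629618 0.08917406 0.01660248]
0 18 1.31 [0.5899 0.0984 0.1627]
1 16 3.09 [0.6704 0.0172 0.1643]
2 16 -1.51 [0.7726 0.069  0.1637]
3 22 -5.38 [0.7537 0.1833 0.1617]
4 17 -5.15 [0.6415 0.2012 0.1618]
```

The two cameras agree: peg at 189.15°, tongue at 190.77°, so 1.6° (2.7 mm at the tip) is still missing. I'll repeat the final push a little further.

```bash
python3 -m inch '[0,0.19,0,0,0,0,0,0.19,0,0,0,0,0,0.19,0,0,0,0,-0.03,0.19,0,0,0,0,-0.05,0.19,0,0,0,0,-0.05,0.19,0,0,0,0,-0.05,0.19,0,0,0,0,-0.05,0.19,0,0,0,0,-0.05,0.19,0,0,0,0,-0.05,0.19,0,0,0,0,-0.05,0.04,0,0,0,0,-0.05,0,0,0,0,0,0,0,0,0,0,0,0,0,0,0,0,0]' 0
```

```text
time: 7.95
tool_pos: [0.5807, 0.1607, 0.2371]
eef_rot: [[-1.0, -0.001, -0.002], [-0.001, 1.0, 0.0], [0.002, 0.0, -1.0]]
contact_force: [0.4, -0.4, -0.3]
width: 0.01
finger_force: 0.0
```

```bash
python3 -m inch '[0,0,0.12,0,0,0,0,0,0.12,0,0,0,0,0,0.1,0,0,0,0,-0.06,0,0,0,0,0,-0.04,0,0,0,0,0,-0.03,0,0,0,0,0,-0.02,0,0,0,0,0,-0.014,0,0,0,0,0,0,0,0,0,0,0,0,0,0,0,0]'
```

```text
time: 8.95
tool_pos: [0.5827, 0.1191, 0.1528]
eef_rot: [[-1.0, 0.0, 0.001], [0.0, 1.0, 0.001], [-0.001, 0.001, -1.0]]
contact_force: [0.2, 2.0, 1.5]
width: 0.004
finger_force: 0.9
```

```bash
python3 -m inch '[0,0.06,-0.02,0,0,0,0.05,0.05,-0.15,0,0,0,0.1,0,-0.15,0,0,0,0.1,-0.1,-0.02,0,0,0,0.1,-0.13,0,0,0,0,0,-0.16,0,0,0,0,0,-0.19,0,0,0,0,0,-0.19,0,0,0,0,0,-0.19,0,0,0,0,0,-0.19,0,0,0,0,0,-0.19,0,0,0,0,0,-0.19,0,0,0,0,0,-0.19,0,0,0,0,0,-0.19,0,0,0,0,0,0,0,0,0,0.0208,0,0,0,0,0,0.0208,0,0,0,0,0,0.0208,0,0,0,0,0,0.0208,0,0,0,0,0,0]' 1; python3 - <<'E'
from h import *
for n in('top','scene'):
    p,d=snap(n,n+'4');P=cloud(n,d)
    A=np.array([.681,.1165]) if n=='top' else np.array([.6856,.1138])
    q=P[:,:2]-A; r=np.hypot(*q.T)
    k=(P[:,2]>.154)&(P[:,2]<.18)&(r>.082)&(r<.115); t=P[k];a=np.degrees(np.arctan2(*(t[:,:2]-A).T[::-1]))
    m=[((a-190.77-72*j+180)%360-180) for j in range(5)]; m=[x[abs(x)<15].mean() for x in m]; print(n,np.round(m,2),np.mean(m))
E
```

```text
time: 10.85
tool_pos: [0.4947, -0.3303, 0.2372]
eef_rot: [[-0.866, 0.499, -0.001], [0.499, 0.866, 0.0], [0.001, -0.0, -1.0]]
contact_force: [0.1, -0.6, 0.2]
width: 0.997
finger_force: 0.0
top [ 0.37 -0.39 -0.2   0.13 -0.04] -0.027315846914088355
scene [-0.2   0.39 -0.56  0.45 -0.13] -0.011805689631265937
```

The carousel is now within 0.03° of the tongue. Next, the grasp of the frame.

```bash
python3 -m inch '[0.068,0.102,0,0,0,0,0,0,0.15,0,0,0,0,0,0.15,0,0,0,0,0,0.15,0,0,0,0,0,0.15,0,0,0,0,0,0.12,0,0,0,0,0,0.08,0,0,0,0,0,0.06,0,0,0,0,0,0,0,0,0,0,0,0,0,0,0]'
```

```text
time: 11.95
tool_pos: [0.4928, -0.3009, 0.0226]
eef_rot: [[-0.866, 0.499, 0.001], [0.499, 0.866, -0.0], [-0.001, 0.0, -1.0]]
contact_force: [0.3, 0.7, 0.6]
width: 1.0
finger_force: 0.0
```

```bash
python3 -m inch '[0,0.004,0.04,0,0,0,0,0,0.024,0,0,0,0,0,0,0,0,0,0,0,0,0,0,0]' && python3 -m inch '[0,0,0,0,0,0,0,0,0,0,0,0,0,0,0,0,0,0,0,0,0,0,0,0,0,0,0,0,0,0]' 0.6 && python3 -m inch '[0,0,0,0,0,0,0,0,0,0,0,0,0,0,0,0,0,0,0,0,0,0,0,0,0,0,0,0,0,0]' 0 && python3 -m inch '[0,0,-0.06,0,0,0,0,0,-0.12,0,0,0,0,0,-0.15,0,0,0,0,0,-0.15,0,0,0,0,0,-0.15,0,0,0,0,0,-0.1,0,0,0,0,0,0,0,0,0,0,0,0,0,0,0]'; python3 - <<'E'
from h import *
p,_=snap('top','top5');q,_=snap('scene','scene5'); s=arm.sense()['tool_pos']
o=[]
for n,im in(('top',p),('scene',q)):
    u,v=map(int,proj(n,s)); print(n,proj(n,s)); o.append(cv2.resize(im[v-35:v+35,u-40:u+40,::-1],(400,350),interpolation=cv2.INTER_CUBIC))
cv2.imwrite('pics/crop5.png',np.hstack(o))
E
```

```text
time: 12.35
tool_pos: [0.4929, -0.3, 0.0062]
eef_rot: [[-0.866, 0.5, 0.0], [0.5, 0.866, -0.0], [-0.0, 0.0, -1.0]]
contact_force: [0.4, -0.3, -0.3]
width: 1.002
finger_force: 0.0
time: 12.85
tool_pos: [0.493, -0.3001, 0.0063]
eef_rot: [[-0.866, 0.5, 0.0], [0.5, 0.866, -0.0], [-0.0, 0.0, -1.0]]
contact_force: [-0.1, -0.1, 1.7]
width: 0.699
finger_force: 30.0
time: 13.35
tool_pos: [0.493, -0.3001, 0.0063]
eef_rot: [[-0.866, 0.5, 0.0], [0.5, 0.866, -0.0], [-0.0, 0.0, -1.0]]
contact_force: [-0.3, -0.1, 3.4]
width: 0.698
finger_force: 30.0
time: 14.15
tool_pos: [0.4925, -0.3, 0.1891]
eef_rot: [[-0.866, 0.5, 0.0], [0.5, 0.866, -0.0], [-0.0, -0.0, -1.0]]
contact_force: [0.1, 0.2, -0.9]
width: 0.701
finger_force: 30.0
top (np.float64(414.9057819602478), np.float64(221.26135941540437))
scene (np.float64(221.67956434573674), np.float64(228.34161985101335))
```

View pics/crop5.png

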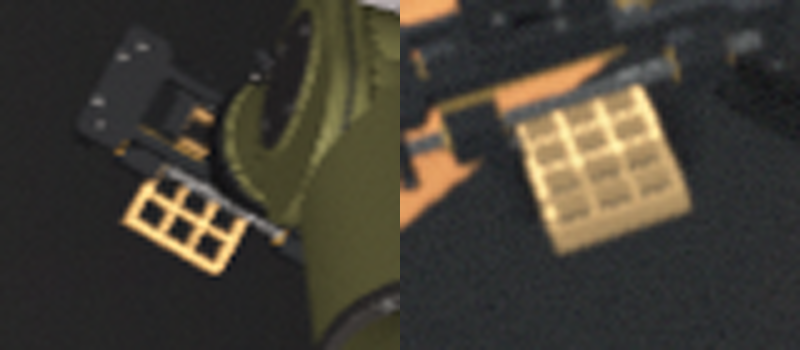

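The frame is held level across its 62 mm. In the top view its outer edge runs from (122,222) to (217,275). I'll use that to check the offset along tool x (expected 50 mm).

```bash
python3 - <<'E'
from h import *
s=arm.sense();R=np.array(s['eef_rot']);t=s['tool_pos']
for c in((122,222),(217,275)):
    u,v=374+(c[0]+.5)/5-.5,186+(c[1]+.5)/5-.5
    print((R.T@(world('top',None,u,v,z=t[2]+.0117)-t)*1000).round(1))
# plan
ph=np.radians(190.77);A=np.array([.682,.1165,0]);o=np.array([np.cos(ph),np.sin(ph),0]);Z=np.array([0,0,1.])
pz=.5*o+np.sqrt(.75)*Z
base=A+.075*o+[0,0,.124]
tz=-pz; ty=np.cross(Z,o)*-1; tx=np.cross(ty,tz)
T=np.stack([tx,ty,tz],1);print('T',T.round(3),np.linalg.det(T)); 
from scipy.spatial.transform import Rotation as Ro
print('rotvec tool turns',(Ro.from_matrix(R.T@T).as_rotvec()/2/np.pi).round(4))
for h in(.12,.09,.07,.06,.0025): print(h,(base+pz*h).round(4))
print('tip',base+pz*.0555)
E
```

```text
[ 50.5  33.  -11.6]
[ 49.9 -30.4 -11.6]
T [[-0.851 -0.187  0.491]
 [-0.162  0.982  0.093]
 [-0.5   -0.    -0.866]] 1.0
rotvec tool turns [-0.0295 -0.0802 -0.1107]
0.12 [0.5494 0.0913 0.2279]
0.09 [0.5641 0.0941 0.2019]
0.07 [0.5739 0.0959 0.1846]
0.06 [0.5788 0.0969 0.176 ]
0.0025 [0.6071 0.1023 0.1262]
tip [0.58105992 0.09729942 0.17206441]
```

The opening is centred on the TCP to within 1 mm. I'll check the peg-tip estimate in both views before inserting.

```bash
python3 - <<'E'
from h import *
ph=np.radians(190.77);o=np.array([np.cos(ph),np.sin(ph),0]);A=np.array([.682,.1165,0])
pz=.5*o+np.array([0,0,.75**.5]);base=A+.075*o+[0,0,.124]
O=[]
for n in('top','scene'):
    im=cv2.imread(f'pics/{n}4.png'); u,v=map(int,proj(n,base+pz*.03)); print(n,u,v)
    c=cv2.resize(im[v-20:v+20,u-20:u+20],None,fx=10,fy=10,interpolation=cv2.INTER_CUBIC)
    for s in(0,.018,.0555):
        x,y=proj(n,base+pz*s); q=(int((x-u+20.5)*10),int((y-v+20.5)*10)); cv2.circle(c,q,3,(0,0,255),-1); print(s,q)
    O.append(c)
cv2.imwrite('pics/crop6.png',np.hstack(O))
E
```

```text
top 283 189
0 (212, 181)
0.018 (212, 200)
0.0555 (212, 240)
scene 347 167
0 (261, 289)
0.018 (233, 239)
0.0555 (174, 134)
```

View pics/crop6.png

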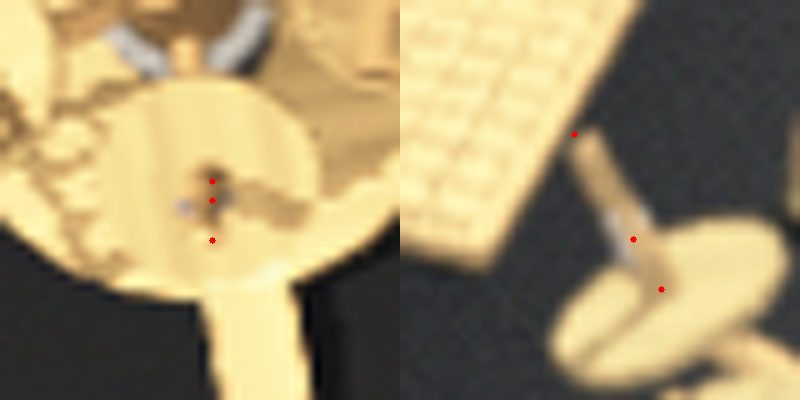

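The predicted points (212,200) and (574,134) are within about 1.5 px of the peg in both views. I'll shift the estimate about 1 mm in +x and +y, then move the frame above the peg and tilt it.

```bash
python3 -m inch '[0,0,0,0,0,-0.0227,0,0,0,0,0,-0.0227,0,0,0,0,0,-0.0227,0,0,0,0,0,-0.0227,0,0,0,0,0,-0.0227,0,0,0,0,0,0]' && python3 -m inch '[-0.03,0.08,-0.009,0,0,0,-0.056,0.15,-0.009,0,0,0,-0.056,0.15,-0.009,0,0,0,-0.056,0.15,-0.009,0,0,0,-0.056,0.15,-0.009,0,0,0,-0.056,0.15,-0.009,0,0,0,-0.056,0.15,-0.009,0,0,0,-0.056,0.15,-0.009,0,0,0,-0.056,0.15,-0.009,0,0,0,-0.056,0.15,-0.009,0,0,0,-0.026,0.07,0,0,0,0,0,0,0,0,-0.0208,0,0,0,0,0,-0.0208,0,0,0,0,0,-0.0208,0,0,0,0,0,-0.0208,0,0,0,0,0,0,0,0,0,0,0,0,0,0]'; cat > e.py <<'E'
from h import *
from scipy.spatial.transform import Rotation as Ro
ph=np.radians(190.77);A=np.array([.683,.1177,0]);o=np.array([np.cos(ph),np.sin(ph),0]);Z=np.array([0,0,1.])
pz=.5*o+np.sqrt(.75)*Z;base=A+.075*o+[0,0,.124];tz=-pz;ty=-np.cross(Z,o);T=np.stack([np.cross(ty,tz),ty,tz],1)
s=arm.sense();R=np.array(s['eef_rot']);t=np.array(s['tool_pos'])
print('turn',(Ro.from_matrix(R.T@T).as_rotvec()/2/np.pi).round(4))
print('in peg/tool axes mm: off x,y', (T.T@(base-t)*1000).round(1),'F tool',(R.T@np.array(s['contact_force'])).round(1),'M',np.round(R.T@np.array(s['moment']),2),'w',s['width'],'time',s['time'])
E
python3 e.py
```

```text
time: 14.85
tool_pos: [0.4919, -0.2996, 0.187]
eef_rot: [[-0.982, -0.189, -0.003], [-0.189, 0.982, 0.002], [0.002, 0.003, -1.0]]
contact_force: [0.1, 0.1, -0.7]
width: 0.696
finger_force: 30.0
turn [ 0.0005 -0.0837  0.0002]
in peg/tool axes mm: off x,y [-133.7  374.3  149.9] F tool [-0.1  0.1  0.7] M [-0.09 -0.04  0.01] w 0.6960800068888138 time 14.85$: bad value
```

```bash
python3 -m inch '[-0.03,0.08,-0.009,0,0,0, -0.056,0.15,-0.009,0,0,0, -0.056,0.15,-0.009,0,0,0, -0.056,0.15,-0.009,0,0,0, -0.056,0.15,-0.009,0,0,0, -0.056,0.15,-0.009,0,0,0, -0.056,0.15,-0.009,0,0,0, -0.056,0.15,-0.009,0,0,0, -0.056,0.15,-0.009,0,0,0, -0.056,0.15,-0.009,0,0,0, -0.026,0.07,0,0,0,0, 0,0,0,0,-0.0208,0, 0,0,0,0,-0.0208,0, 0,0,0,0,-0.0208,0, 0,0,0,0,-0.0208,0, 0,0,0,0,0,0, 0,0,0,0,0,0]'; python3 e.py
```

```text
time: 16.55
tool_pos: [0.547, 0.0888, 0.2004]
eef_rot: [[-0.93, -0.186, 0.317], [-0.181, 0.982, 0.048], [-0.321, -0.013, -0.947]]
contact_force: [0.4, 0.0, -0.9]
width: 0.699
finger_force: 30.0
turn [-0.0019 -0.0314  0.0008]
in peg/tool axes mm: off x,y [-17.2   3.   98.2] F tool [-0.1 -0.   1. ] M [-0.04  0.34  0.05] w 0.6993172846236569 time 16.55
```

```bash
python3 -m inch '[0,0,0,-0.001,-0.0105,0, 0,0,0,-0.001,-0.0105,0, 0,0,0,0,-0.0105,0, 0,0,0,0,0,0]'; python3 e.py; python3 -c "
from cell import arm;print(arm.sense()['joints'])"
```

```text
time: 16.95
tool_pos: [0.5453, 0.0776, 0.1978]
eef_rot: [[-0.915, -0.178, 0.363], [-0.18, 0.983, 0.03], [-0.362, -0.038, -0.931]]
contact_force: [0.1, -0.2, -0.9]
width: 0.7
finger_force: 30.0
turn [-0.006  -0.0244  0.0014]
in peg/tool axes mm: off x,y [-21.8  13.6  97.8] F tool [ 0.3 -0.2  0.9] M [-0.06  0.4   0.01] w 0.7004542792638142 time 16.95
[ -7.54276149  32.6533329  -11.59488653 125.51221972  83.40446737
  10.45018558   3.13528703]
```

The wrist is near its straight (singular) pose with joint 6 at about 10°, so rotation lags. I'll continue in small corrective rows.

```bash
python3 -m inch '[-0.01,0.008,0,-0.001,-0.004,0, -0.01,0.008,0,-0.001,-0.004,0, -0.01,0.008,0,-0.001,-0.004,0, -0.01,0.008,0,-0.001,-0.004,0, 0,0,0,0,0,0]'; python3 e.py; python3 -c "
from cell import arm;print(arm.sense()['joints'])"
```

```text
time: 17.45
tool_pos: [0.5525, 0.0867, 0.2013]
eef_rot: [[-0.875, -0.187, 0.446], [-0.174, 0.982, 0.071], [-0.451, -0.016, -0.892]]
contact_force: [-0.5, -0.2, -1.1]
width: 0.701
finger_force: 30.0
turn [-0.0022 -0.0088  0.0012]
in peg/tool axes mm: off x,y [-12.4   6.1  96.4] F tool [ 1.  -0.1  0.7] M [-0.06  0.57 -0.03] w 0.7008974837244075 time 17.45
[  1.65593953  34.18296498 -26.07318797 128.74792653 112.93016333
  19.45288662 -25.72224381]
```

```bash
python3 -m inch '[-0.012,0.006,0,-0.0006,-0.003,0.0004, -0.012,0.006,0,-0.0006,-0.003,0.0004, -0.012,0.006,0,-0.0006,-0.003,0.0004, -0.012,0.006,0,0,0,0, 0,0,0,0,0,0, 0,0,0,0,0,0]'; python3 e.py; python3 -c "
from cell import arm;print(arm.sense()['joints'])"
```

```text
time: 18.05
tool_pos: [0.562, 0.0952, 0.2075]
eef_rot: [[-0.849, -0.188, 0.494], [-0.164, 0.982, 0.091], [-0.502, -0.004, -0.865]]
contact_force: [-1.4, 0.2, -0.5]
width: 0.696
finger_force: 30.0
turn [-0.0005  0.0004  0.0004]
in peg/tool axes mm: off x,y [ 0.1 -0.5 96.3] F tool [ 1.4  0.5 -0.3] M [-0.05  0.57  0.02] w 0.6956173452521479 time 18.05
[  4.63903594  35.17499117 -31.63481265 129.64263507 119.23006257
  24.23683024 -31.99883995]
```

```bash
python3 -m inch '[0,0,0.03,0,0,0, 0,0,0.04,0,0,0, 0,0,0.04,0,0,0, 0,0,0.03,0,0,0, 0,0,0,0,0,0, 0,0,0,0,0,0]'; python3 e.py; python3 - <<'E'
from h import *
import runpy
p,_=snap('top','top6');q,_=snap('scene','scene6'); s=arm.sense()['tool_pos']
o=[]
for n,im in(('top',p),('scene',q)):
    u,v=map(int,proj(n,s)); print(u,v); o.append(cv2.resize(im[v-25:v+25,u-25:u+25,::-1],(400,400),interpolation=cv2.INTER_CUBIC))
cv2.imwrite('pics/crop7.png',np.hstack(o))
E
```

```text
time: 18.65
tool_pos: [0.5788, 0.0984, 0.1765]
eef_rot: [[-0.849, -0.188, 0.493], [-0.164, 0.982, 0.092], [-0.502, -0.003, -0.865]]
contact_force: [0.7, 1.0, -0.4]
width: 0.698
finger_force: 30.0
turn [-0.0004  0.0003  0.0004]
in peg/tool axes mm: off x,y [-0.6 -0.5 61. ] F tool [-0.5  0.8  0.8] M [-0.    0.54 -0.02] w 0.6983471090876453 time 18.65
283 192
343 158
```

View pics/crop7.png

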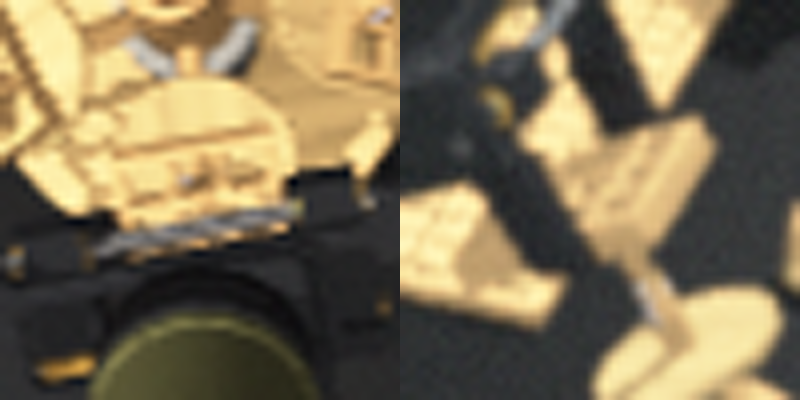

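Scene view: the frame is square over the peg, with the peg shank at about (650,270) rising into its middle. I'm advancing slowly with force checks.

```bash
python3 -m inch '[0,0,0.015,0,0,0, 0,0,0.015,0,0,0, 0,0,0.015,0,0,0, 0,0,0,0,0,0]'; python3 e.py;  python3 -m inch '[0,0,0.015,0,0,0, 0,0,0.015,0,0,0, 0,0,0.015,0,0,0, 0,0,0,0,0,0]'; python3 e.py
```

```text
time: 19.15
tool_pos: [0.5846, 0.0994, 0.1668]
eef_rot: [[-0.849, -0.188, 0.494], [-0.164, 0.982, 0.091], [-0.502, -0.003, -0.865]]
contact_force: [-0.8, 0.4, -1.0]
width: 0.699
finger_force: 30.0
turn [-0.0004  0.0004  0.0004]
in peg/tool axes mm: off x,y [-0.3 -0.4 49.6] F tool [1.1 0.6 0.5] M [-0.03  0.62  0.04] w 0.698968317984272 time 19.15
time: 19.55
tool_pos: [0.5902, 0.1004, 0.157]
eef_rot: [[-0.849, -0.188, 0.494], [-0.164, 0.982, 0.091], [-0.502, -0.003, -0.865]]
contact_force: [-0.2, -0.9, -0.9]
width: 0.701
finger_force: 30.0
turn [-0.0004  0.0004  0.0004]
in peg/tool axes mm: off x,y [-0.3 -0.3 38.3] F tool [ 0.8 -0.9  0.6] M [-0.02  0.51  0.05] w 0.7012881405847232 time 19.55
```

```bash
python3 -m inch '[0,0,0.015,0,0,0, 0,0,0.015,0,0,0, 0,0,0.01,0,0,0, 0,0,0,0,0,0]'; python3 e.py
```

```text
time: 19.95
tool_pos: [0.5951, 0.1013, 0.1485]
eef_rot: [[-0.849, -0.188, 0.494], [-0.164, 0.982, 0.091], [-0.502, -0.003, -0.865]]
contact_force: [-0.7, 0.6, -1.6]
width: 0.697
finger_force: 30.0
turn [-0.0004  0.0004  0.0004]
in peg/tool axes mm: off x,y [-0.2 -0.4 28.4] F tool [1.3 0.7 1.1] M [-0.02  0.56 -0.03] w 0.6969278135159949 time 19.95
```

```bash
python3 -m inch '[0,0,0.008,0,0,0, 0,0,0.008,0,0,0, 0,0,0.008,0,0,0, 0,0,0,0,0,0]'; python3 e.py
```

```text
time: 20.35
tool_pos: [0.5981, 0.1021, 0.1436]
eef_rot: [[-0.849, -0.188, 0.494], [-0.164, 0.982, 0.092], [-0.503, -0.003, -0.865]]
contact_force: [-0.3, 0.4, -2.1]
width: 0.696
finger_force: 30.0
turn [-0.0004  0.0005  0.0005]
in peg/tool axes mm: off x,y [-0.  -0.5 22.7] F tool [1.3 0.5 1.7] M [-0.16  0.52  0.04] w 0.6962830064529965 time 20.35
```

```bash
python3 -m inch '[0,0,0.008,0,0,0, 0,0,0.008,0,0,0, 0,0,0,0,0,0]'; python3 e.py; python3 -m inch '[0,0,0.008,0,0,0, 0,0,0.008,0,0,0, 0,0,0,0,0,0]'; python3 e.py
```

```text
time: 20.65
tool_pos: [0.6001, 0.1024, 0.14]
eef_rot: [[-0.849, -0.188, 0.494], [-0.164, 0.982, 0.092], [-0.502, -0.003, -0.865]]
contact_force: [1.5, 1.5, -3.7]
width: 0.698
finger_force: 30.0
turn [-0.0004  0.0004  0.0004]
in peg/tool axes mm: off x,y [-0.  -0.5 18.5] F tool [0.3 1.3 4. ] M [-0.25  0.62  0.03] w 0.6978710529952573 time 20.65
time: 20.95
tool_pos: [0.6022, 0.1027, 0.1364]
eef_rot: [[-0.849, -0.188, 0.494], [-0.164, 0.982, 0.092], [-0.502, -0.003, -0.865]]
contact_force: [2.8, 1.4, -5.3]
width: 0.698
finger_force: 30.0
turn [-0.0004  0.0004  0.0004]
in peg/tool axes mm: off x,y [-0.  -0.4 14.3] F tool [0.  0.9 6.1] M [-0.29  0.52 -0.05] w 0.6976929740508145 time 20.95
```

```bash
python3 -m inch '[0,0,0.008,0,0,0, 0,0,0.008,0,0,0, 0,0,0,0,0,0]'; python3 e.py; python3 -m inch '[0,0,0.008,0,0,0, 0,0,0.008,0,0,0, 0,0,0,0,0,0]'; python3 e.py
```

```text
time: 21.25
tool_pos: [0.6042, 0.1031, 0.133]
eef_rot: [[-0.849, -0.188, 0.494], [-0.164, 0.982, 0.092], [-0.502, -0.003, -0.865]]
contact_force: [2.6, 1.0, -3.9]
width: 0.696
finger_force: 30.0
turn [-0.0004  0.0004  0.0004]
in peg/tool axes mm: off x,y [ 0.  -0.3 10.3] F tool [-0.4  0.5  4.7] M [-0.33  0.53  0.06] w 0.6963141068676558 time 21.25
time: 21.55
tool_pos: [0.6061, 0.1033, 0.1295]
eef_rot: [[-0.849, -0.188, 0.494], [-0.164, 0.982, 0.091], [-0.502, -0.003, -0.865]]
contact_force: [2.3, 1.8, -5.4]
width: 0.698
finger_force: 30.0
turn [-0.0004  0.0004  0.0004]
in peg/tool axes mm: off x,y [-0.  -0.2  6.3] F tool [0.5 1.4 5.9] M [-0.28  0.54  0.03] w 0.6984876629281801 time 21.55
```

```bash
python3 -m inch '[0,0,0.008,0,0,0, 0,0,0,0,0,0]'; python3 e.py; python3 -m inch '[0,0,0.006,0,0,0, 0,0,0,0,0,0]'; python3 e.py
python3 - <<'E'
from h import *
exec(open('e.py').read().split("s=arm")[0].split('import *')[1])
for n in('scene','top'):
    p,d=snap(n,n+'7');P=cloud(n,d); q=(P-base)@np.stack([T[:,0],T[:,1],pz],1)*1000
    m=(abs(q[:,0])<60)&(abs(q[:,1])<34)&(q[:,2]>-12)&(q[:,2]<65)
    q=q[m]
    for lo in range(-40,60,10):
        k=q[(q[:,0]>=lo)&(q[:,0]<lo+10)]
        if len(k): print(n,lo,len(k),'s pct',np.percentile(k[:,2],[5,25,50,75,95]).round(1))
E
```

```text
time: 21.75
tool_pos: [0.6071, 0.103, 0.1278]
eef_rot: [[-0.849, -0.187, 0.494], [-0.164, 0.982, 0.09], [-0.502, -0.004, -0.865]]
contact_force: [-0.0, 0.8, -1.7]
width: 0.702
finger_force: 30.0
turn [-0.0006  0.0004  0.0004]
in peg/tool axes mm: off x,y [-0.1  0.3  4.5] F tool [0.7 0.8 1.5] M [-0.04  0.56 -0.03] w 0.7016165407600377 time 21.75
time: 21.95
tool_pos: [0.6077, 0.1033, 0.1267]
eef_rot: [[-0.849, -0.188, 0.494], [-0.164, 0.982, 0.091], [-0.502, -0.004, -0.865]]
contact_force: [-0.3, -0.1, -0.5]
width: 0.705
finger_force: 30.0
turn [-0.0005  0.0004  0.0004]
in peg/tool axes mm: off x,y [-0.   0.   3.2] F tool [ 0.5 -0.   0.3] M [-0.1   0.58  0.03] w 0.7046899256363551 time 21.95
scene -40 71 s pct [-6.6 -2.2  3.2  8.  11.7]
scene -30 43 s pct [-8.4  0.9  8.1 11.5 12.6]
scene -20 57 s pct [-5.6  6.   8.5 11.3 14.9]
scene -10 100 s pct [ 7.1 12.7 23.6 33.9 45.7]
scene 0 48 s pct [ 5.4 11.6 22.2 35.3 43.6]
scene 10 8 s pct [-2.   8.9  9.8 10.2 11.6]
scene 20 16 s pct [-0.9  3.7  7.7 10.3 12.2]
scene 30 13 s pct [ 0.   3.6  5.5  9.8 12.4]
scene 40 26 s pct [-1.9  4.2  8.2 11.1 12.5]
scene 50 2 s pct [8.9 9.  9.2 9.3 9.4]
top -40 34 s pct [-3.8 -0.7  2.3 11.  18.9]
top -30 48 s pct [ 0.7  4.4 12.2 15.6 19. ]
top -20 73 s pct [-3.5 -0.4  2.5 14.2 17.4]
top -10 55 s pct [-2.1  4.7 11.4 15.3 29. ]
top 0 15 s pct [-0.9  7.2 10.6 17.9 34.6]
top 10 1 s pct [2. 2. 2. 2. 2.]
```

The force built to 6 N and dropped off at 4 mm, so the catch has been passed. I'll press gently onto the disc.

```bash
python3 -m inch '[0,0,0.004,0,0,0, 0,0,0,0,0,0]'>/dev/null; python3 e.py; python3 -m inch '[0,0,0.004,0,0,0, 0,0,0,0,0,0]'>/dev/null; python3 e.py
```

```text
turn [-0.0004  0.0005  0.0005]
in peg/tool axes mm: off x,y [ 0.  -0.2  2.6] F tool [ 0.8 -1.3 -3.5] M [-0.02  0.53  0.02] w 0.7016759386037194 time 22.25
turn [-0.0004  0.0006  0.0005]
in peg/tool axes mm: off x,y [ 0.1 -0.3  2.5] F tool [ -0.4  -1.  -13.7] M [0.03 0.57 0.11] w 0.6974864802586375 time 22.45
```

The frame bottoms at h=2.5 mm, as expected, with 14 N of reaction and almost no change in moment, so it is flat. Now release and retreat.

```bash
python3 -m inch '[0,0,0,0,0,0, 0,0,0,0,0,0, 0,0,0,0,0,0, 0,0,0,0,0,0]' 0.82; python3 -m inch '[0,0,-0.02,0,0,0, 0,0,-0.04,0,0,0, 0,0,-0.06,0,0,0, 0,0,-0.1,0,0,0, 0,0,-0.1,0,0,0, 0,0,-0.1,0,0,0, 0,0,-0.05,0,0,0, 0,0,0,0,0,0]'; python3 e.py
```

```text
time: 22.85
tool_pos: [0.6087, 0.1039, 0.125]
eef_rot: [[-0.849, -0.188, 0.494], [-0.164, 0.982, 0.091], [-0.503, -0.004, -0.865]]
contact_force: [0.1, -0.0, -0.6]
width: 0.818
finger_force: 0.0
time: 23.65
tool_pos: [0.5501, 0.0932, 0.229]
eef_rot: [[-0.847, -0.189, 0.497], [-0.165, 0.982, 0.091], [-0.505, -0.005, -0.863]]
contact_force: [0.4, 0.7, -0.3]
width: 0.821
finger_force: 0.0
turn [-0.0005  0.0009  0.0006]
in peg/tool axes mm: off x,y [  0.4  -0.8 121. ] F tool [-0.3  0.6  0.5] M [-0.04  0.44  0.02] w 0.8209066744901018 time 23.65
```

```bash
python3 -m inch '[0,0,-0.1,0,0,0, 0,-0.1,-0.05,0,0,0, 0,-0.15,0,0,0,0, 0,-0.15,0,0,0,0, 0,-0.15,0,0,0,0, 0,-0.15,0,0,0,0, 0,-0.15,0,0,0,0, 0,-0.15,0,0,0,0, 0,-0.15,0,0,0,0, 0,-0.15,0,0,0,0, 0,0,0,0,0,0]'; python3 - <<'E'
from h import *
exec(open('e.py').read().split("s=arm")[0].split('import *')[1])
ims={}
for n in('top','scene'):
    p,d=snap(n,n+'8');P=cloud(n,d);ims[n]=p[:,:,::-1]
    A2=np.array([.681,.1165]) if n=='top' else np.array([.6856,.1138])
    q=P[:,:2]-A2; r=np.hypot(*q.T)
    k=(P[:,2]>.154)&(P[:,2]<.18)&(r>.082)&(r<.115); t=P[k];a=np.degrees(np.arctan2(*(t[:,:2]-A2).T[::-1]))
    m=[((a-190.77-72*j+180)%360-180) for j in range(5)]; m=[x[abs(x)<15].mean() for x in m]; print(n,np.round(m,2),np.mean(m))
    q=(P-base)@np.stack([T[:,0],T[:,1],pz],1)*1000
    k=(abs(q[:,1])<30)&(q[:,2]>9)&(q[:,2]<25)&((q[:,0]>12)|(q[:,0]<-12))&(q[:,0]>-28)&(q[:,0]<47);s=q[k]
    c,*_=np.linalg.lstsq(np.c_[s[:,:2],np.ones(len(s))],s[:,2],rcond=None);print('top plane tilt deg',np.degrees(c[:2]),'s',c[2],len(s))
w=[cv2.resize(ims['top'][115:225,225:335],(400,400),interpolation=cv2.INTER_CUBIC),cv2.resize(ims['scene'][140:220,315:395],(400,400),interpolation=cv2.INTER_CUBIC)]
cv2.imwrite('pics/final.png',np.hstack(w))
E
```

```text
time: 24.75
tool_pos: [0.5801, -0.1473, 0.2566]
eef_rot: [[-0.847, -0.172, 0.503], [-0.158, 0.985, 0.07], [-0.508, -0.02, -0.861]]
contact_force: [0.4, -0.6, -0.4]
width: 0.821
finger_force: 0.0
top [ 0.1  -0.65 -0.29  0.07  0.1 ] -0.13367305347877542
top plane tilt deg [-0.3999058   0.92083547] s 13.809893518901127 111
scene [-0.56  0.27 -0.6   0.2  -0.24] -0.1885769640871066
top plane tilt deg [ 0.07155161 -0.11661221] s 10.506079778728154 68
```

View pics/final.png

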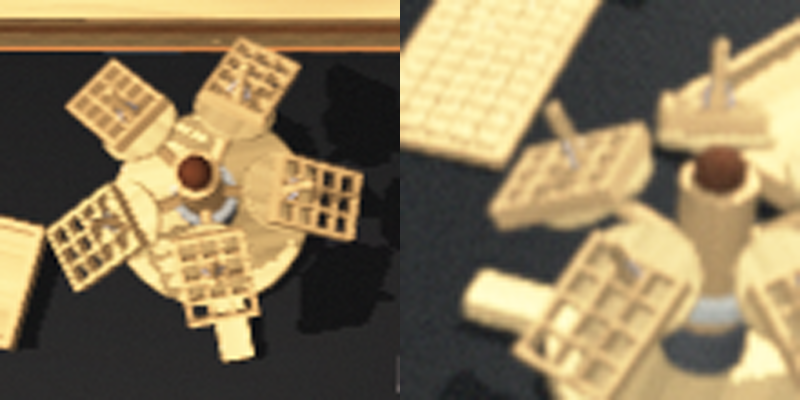

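The frame sits flat on the disc (top face at 14 mm, tilt under 1°), with the peg and springs above it at (570,140). The peg is within 0.2° of the tongue, so I'm handing in.

```bash
python3 -c "
from cell import arm;print(arm.close_job())"
```

```text
the job is handed in; nothing more can be done
None
```

I turned the carousel until its empty peg was over the tongue (within 0.2°), hung the loose frame on it past the catch and flat against the disc, and handed the job in at about 25 s; I moved nothing else, as far as I saw.

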